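Draw the barrel bolt of the stock box and open its lid

ROBOT

A 6-joint arm with a two-finger parallel gripper is mounted at the origin on the work surface; the furniture and walls round the work are solid. World frame = base frame: x ahead of the robot, y to its left, z up, the work surface at z = 0. Lengths are in m, angles in rad, forces in N, time in s.
With the tool pointing down it reaches from about 0.225 to 0.725 m from the base axis. Payload 3.1 kg.
Tool frame: the origin (TCP) lies at the centre of the arm's flange, where the gripper is bolted on; the fingertips stand 173 mm ahead of it and the grasp point (between the pads) lies 155 mm ahead of it; z points along the fingers, y is the direction in which the jaws open and shut (so a half turn about z gives the same grasp; the last joint's range is limited). The gripper opens to 85 mm and grips with 20 to 120 N. Pads are 22 mm wide; open, the fingers measure 114 mm over their backs; the gripper's body (76 mm by 85 mm) begins 54 mm behind the grasp point. The pads swing forward as they close: fully open they stand 13 mm farther back than shut.
Start: joints at [-0.128, 0.048, 0.099, 1.622, 0, 1.443], TCP at [0.525, -0, 0.405] pointing down, gripper open.
Joint ranges: [-2.91, 2.91], [-0.99, 1.94], [-1.21, 1.42], [-2.12, 2.29], [-1.49, 1.47], [-3.14, 3.14]. Speed limits (rad/s): [2.79, 2.79, 3.14, 3.14, 3.14, 3.14].

INTERFACE

Orientations are given as a unit quaternion [w, x, y, z].
In Python, from bench import manip, optics gives the robot as it stands.
- The arm moves only by the tool jog_arm, never from a script. Its argument "commands" is a list of rows, each a list of 3 entries, a list of its own where there are three numbers: the shift along the tool's x, y, z in mm, then the turn, a rotation vector about the tool's x, y, z in rad, then the opening, from -1 (shut) to 1 (fully open). A call has 1 to 5 rows; each row shifts and turns the commanded pose from where the row before left it, along the tool's axes as they then stand; what a row does not reach is not made up. A row lasts 1/8 s, in which the tool goes at most 62.5 mm and 10.7 degrees, less where a joint would pass 70% of its speed; a pose out of reach is approached as far as the arm can. A call with a gripper value outside its range is refused whole. The fingers move at their own pace and stop on an object; the grip force is fixed at half the most. Time passes only in rows, so rows that do not move let the fingers close. It gives the time, the measured TCP pose, the force and the opening at its end, in the units of the state.
- manip.read_state(): the state, without advancing time (a new reading comes with each control period).
- optics.get_image(name): name is "scene" or "side" or "wrist"; returns (picture, depth): 480x640x3 uint8, blue, green, red; 480x640 float32, m along the optical axis (not along the pixel's ray), 0 where there is no reading.
- optics.calibration(name): a dict with "intrinsics" (3x3 intrinsics, pixels), "distortion" ([k1, k2, p1, p2, k3] as OpenCV has them; the pictures are not rectified), "cam_to_world" (4x4, takes a point from camera to world coordinates). Camera axes: x right, y up, looking along -z (the intrinsics and any distortion apply to the point x, -y, -z); pixel columns grow to the right and rows downward; lengths in m; the calibration is good to about 2 mm. A picture is of the moment at which its call begins: read the wrist's pose just before it. calibration takes no time and is no camera call; for the wrist camera it gives the pose at the moment of the call.
- manip.job_done(): hands the job in, once; it reports no verdict.
The state is a dict: "time": time; "joints": joint angles; "joint_vel": joint speeds; "effort": joint torques, N m; "tcp_pos": TCP position; "eef_rot": TCP orientation; "force": force on the tool from outside, world axes, zero at the start; "ft_torque": the same for the moment, N m; "width": opening from 0.0 (shut) to 1.0 (fully open).
Only numpy, scipy, OpenCV 4.12 (cv2) and the standard library are available. Lean on these libraries where they do the work, as an engineer would, in place of code of your own. Each camera call takes 0.05 s, during which the arm holds its last target.

TASK

Open the bolted stock box: lift the bolt's handle clear of its front notch, draw the bolt back to its rear notch (it is there when the handle just touches the upright stop, which gives way if pushed harder) and lay the handle right down in that notch so that the bolt stays drawn. Then slide the lid fully open and let go, without disturbing the bowl, the steel block or the pliers lying beside the box.

Things in the scene. Friction and masses are not known exactly. Their poses are not given: they have to be found in the camera images.
- stock_box: Fixed wooden box, 120 mm (its x) by 220 mm (its y), 70 mm high. Origin: centre of its underside on the bench; z up. On top, along its front (-x) edge, a steel barrel bolt whose axis runs along the box's y at x = -44, z = 94 mm; behind it a sliding lid. The bolt is drawn towards -y. Two straps hold it, tops at z = 105 mm, at y = 19 to 37 and -102 to -80 mm.
- front_notch (a point): Fixed point in the middle of the front notch (14 mm wide, handle bar 9 mm) of the upright steel guard plate in front of the bolt, at the bolt's height (box x = -64.5, y = 10, z = 94 mm). The bolt's handle lies in it at the start and cannot slide along before it is lifted above the plate.
- guard_plate (a point): Fixed point on the plate's top edge (box x = -64.5, z = 100 mm), 57 mm behind the front notch. The rear notch (14 mm wide) is in a keeper clamped somewhere else each time, its middle anywhere within 14 mm of this point: not measured. Before and behind it the plate holds the handle up. An upright stop (box x = -56 to -64, top z = 118 mm, 8 mm thick) marks it.
- handle_grip (a point): Middle of the grip of the bolt's handle: a straight 9 mm steel bar square to the bolt's axis, with a round grip sleeve, 13 mm thick and 40 mm long, at its end. The point is 58 mm from the bolt's axis (the end 78 mm). Laid down it points level to the box's -x, clear of the box, 94 mm above the bench; lifted, it swings up about the axis. Its y axis is along the bolt.
- bolt_slide (a joint): How far the bolt is drawn towards the box's -y, in m: 0 at the start, 0.043 to 0.071 with the handle over the rear notch (2.5 mm play either way), depending on the keeper. It slides with about 1 N and stays where left. The handle meets the stop about 0.5 mm before the notch's middle; the stop resists with only 6 N, then slides along (up to 20 mm) and the notch is missed.
- bolt_turn (a joint): How far the handle is lifted, in rad: 0 lying level (in a notch), 1.15 at its upper limit. It clears the guard plate above about 0.68; at 0.8 to 0.95 it passes over the plate freely and still meets the stop. Let go, it falls back by its own weight; outside the notches it comes to rest on the plate at 0.45 to 0.7 rad.
- staple (a point): Top middle of the steel staple on the lid, 12 mm wide along the box's y, 27 mm along x, top 110 mm above the bench, at box x = -44, y = 50 mm with the lid shut. The bolt's tip passes through it and keeps the lid shut until the bolt is drawn. Moves with the lid.
- lid (a joint): How far the lid is slid open towards the box's +x, in m: 0 shut, 0.075 fully open at its end stop. Friction about 2 N; it stays where it is left. Blocked while the bolt is in the staple; free once the bolt is drawn more than 0.03.
- lid_pull (a point): Middle of the top bar of the bow pull on the lid: a round bar 11 mm thick along the box's y, 76 mm of it straight, centre 119 mm above the bench (42 mm above the lid's top), at box x = 22 mm with the lid shut. It moves with the lid; its axes are the box's.
- white_bowl: Bystander: white bowl, 101 mm wide, 36 mm high, loose on the bench to the left of the box. Origin: centre of its underside.
- steel_block: Bystander: loose ground steel block, 58 x 88 x 26 mm, on the bench to the left of the box. Origin: centre of its underside.
- pliers: Bystander: loose pliers lying flat, 132 x 60 x 11 mm, on the bench to the left of the box. Origin: centre of their underside.

How it is judged:
On the way:
1. the bolt is drawn and its handle lies down in the rear notch (value of joint bolt_slide above 0.034 m and value of joint bolt_turn below 0.2 rad and value of joint lid below 0.01 m), for 0.2 s.
At the end, for the whole second after the job is handed in: The bolt is drawn (more than 34 mm) with its handle down in the rear notch (less than 0.2 rad), and the lid is slid open at least 65 of its 75 mm and at rest (value of joint bolt_slide above 0.034 m and value of joint bolt_turn below 0.2 rad and value of joint lid above 0.065 m and velocity of joint lid below 0.01 m/s); the robot touches nothing.
It fails at once if the bowl is shifted by more than 20 mm (distance of white_bowl from where it was at the start of the episode above 0.02 m).
It fails at once if the steel block is shifted by more than 20 mm (distance of steel_block from where it was at the start of the episode above 0.02 m).
It fails at once if the pair of pliers is shifted by more than 20 mm (distance of pliers from where it was at the start of the episode above 0.02 m).
It also fails if it takes over 48 s, if anything falls off the work surface, if the arm or the gripper's body presses on something with over 40 N, if the wrist force passes 120 N, or if a joint passes its speed limit or range.

## Working session

There is one attempt and no reset: what is moved stays moved. The work goes in short steps, Python scripts to look and compute and a tool call to move; the robot and the scene stay as the last step left them, time stands still between calls to the robot, and variables do not carry over. Pictures are saved under pics/ and viewed, and the job is handed in when it is done.

Besides the shell and the picture viewer there is one more tool, called as name(argument=value, ...), one argument or row to a line, values as JSON. jog_arm: Moves the arm, as the interface text tells. Its arguments: {"type":"object","properties":{"commands":{"type":"array"}},"required":["commands"]}

```bash
ls; mkdir -p pics
cat > h.py <<'E'
import numpy as np,cv2,json
from bench import manip,optics
def grab(n,tag):
    c=optics.calibration(n); im,d=optics.get_image(n)
    cv2.imwrite(f'pics/{tag}.png',im); np.savez(f'pics/{tag}.npz',im=im,d=d,K=c['intrinsics'],D=c['distortion'],T=c['cam_to_world'])
    return im,d,c
def load(tag):
    z=np.load(f'pics/{tag}.npz'); return z
def world(z,us,vs,depth=None):
    pts=np.array([us,vs],float).T.reshape(-1,1,2)
    n=cv2.undistortPoints(pts,z['K'],z['D'])[:,0]
    d=z['d'][np.array(vs,int),np.array(us,int)] if depth is None else depth
    pc=np.c_[n[:,0]*d,-n[:,1]*d,-d]
    return pc@z['T'][:3,:3].T+z['T'][:3,3]
def cloud(z):
    v,u=np.mgrid[0:480,0:640]
    return world(z,u.ravel(),v.ravel()).reshape(480,640,3)
def proj(z,P):
    P=np.atleast_2d(P); pc=(P-z['T'][:3,3])@z['T'][:3,:3]
    pc=pc*[1,-1,-1]
    return cv2.projectPoints(pc.reshape(-1,1,3),np.zeros(3),np.zeros(3),z['K'],z['D'])[0][:,0]
E
python3 - <<'E'
from h import *
for n in('scene','side','wrist'): 
    im,d,c=grab(n,n+'0'); print(n,c['cam_to_world'].round(3).tolist(),c['intrinsics'][0][0])
s=manip.read_state();print(s)
E
```

```text
pics
scene [[0.635, 0.289, -0.717, -0.145], [-0.773, 0.251, -0.583, -0.567], [0.012, 0.924, 0.383, 0.475], [0.0, 0.0, 0.0, 1.0]] 587.9910095678198
side [[-0.903, 0.21, -0.375, 0.219], [-0.43, -0.471, 0.77, 0.612], [-0.015, 0.857, 0.516, 0.531], [0.0, 0.0, 0.0, 1.0]] 504.52753655985464
wrist [[1.0, -0.001, 0.001, 0.525], [0.0, 0.946, 0.324, 0.083], [-0.001, -0.324, 0.946, 0.372], [0.0, 0.0, 0.0, 1.0]] 390.1437487479571
{'time': 0.15, 'joints': array([-1.27838123e-01,  4.85616069e-02,  9.79070865e-02,  1.62195932e+00,
       -6.83462754e-06,  1.44300809e+00]), 'joint_vel': array([ 0.00117767, -0.00275883,  0.00532434, -0.0004153 ,  0.00077483,
       -0.00054533]), 'effort': array([ 1.92174317e-03, -3.39259207e+01,  3.20423770e+01,  1.53483648e-02,
       -7.92531455e-05, -2.20000692e-05]), 'tcp_pos': array([ 5.24836443e-01, -1.25792030e-05,  4.03770251e-01]), 'eef_rot': array([-7.17164523e-04,  7.07124123e-01,  7.07088855e-01, -5.58142574e-04]), 'force': array([-0.33754253, -0.4462537 , -0.15375995]), 'ft_torque': array([-0.0507177 ,  0.02328344, -0.01389699]), 'width': 1.0030133788623508}
```

View pics/scene0.png

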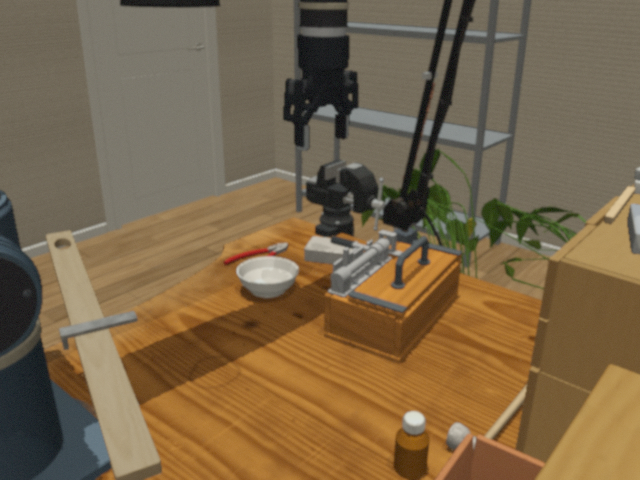

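View pics/side0.png

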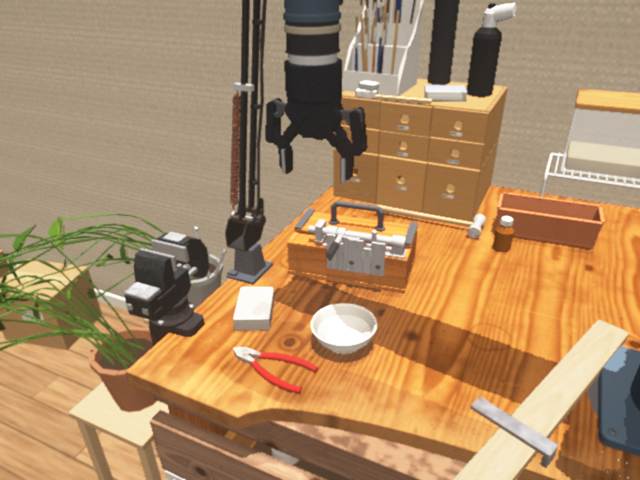

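View pics/wrist0.png

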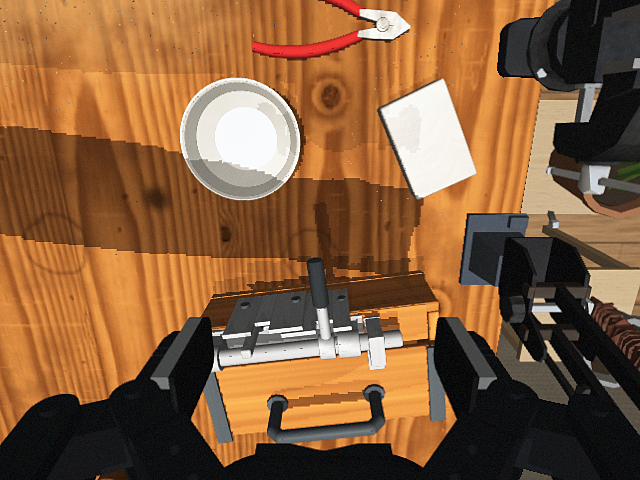

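The wrist view shows the handle at about (318,280), the bow pull at (325,430), the bowl at (240,138) and the block at (428,138). Box -x faces world +y and box +y faces world +x. Next I'll measure the pose.

Run:
```python
from h import *
z=load('wrist0'); C=cloud(z)
im=z['im'][250:450,190:460]; cv2.imwrite('pics/crop0.png',cv2.resize(im,None,fx=2.9,fy=2.9,interpolation=cv2.INTER_CUBIC))
for u,v in [(316,262),(318,280),(322,300),(325,335),(270,435),(325,432),(375,405),(375,340),(345,300),(246,320),(246,350),(215,350),(395,335),(240,138),(430,140)]:
    print(u,v,C[v,u].round(4))
# bow bar
m=(abs(C[...,2]-.12)<.008)&(z['d']>0)
v,u=np.where(m); k=(v>380)&(v<445)&(u>260)&(u<390); print(k.sum(), C[v[k],u[k]].min(0),C[v[k],u[k]].max(0))
cv2.imwrite('pics/mask.png',(m*255).astype(np.uint8))
```

```text
316 262 [ 0.5187 -0.028   0.0987]
318 280 [ 0.5202 -0.0423  0.1   ]
322 300 [ 0.5232 -0.0594  0.0999]
325 335 [ 0.5256 -0.0923  0.0978]
270 435 [ 0.4796 -0.1765  0.1175]
325 432 [ 0.5257 -0.1676  0.123 ]
375 405 [ 0.5692 -0.1619  0.0988]
375 340 [ 0.5645 -0.0888  0.1102]
345 300 [ 0.5438 -0.0825  0.0557]
246 320 [ 0.4583 -0.0889  0.0801]
246 350 [ 0.4649 -0.0936  0.1167]
215 350 [ 0.4348 -0.1068  0.0978]
395 335 [ 0.5824 -0.0921  0.0981]
240 138 [0.4479 0.0562 0.0055]
430 140 [0.6166 0.056  0.0247]
1679 [ 0.47645309 -0.18011785  0.11202524] [ 0.57601157 -0.15988031  0.12584912]
```

View pics/crop0.png

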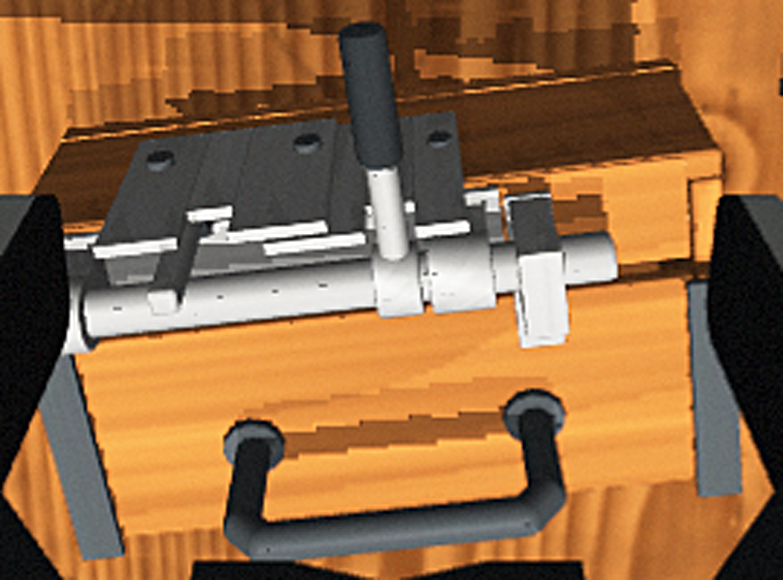

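```bash
cat > fit.py <<'E'
from h import *
from scipy.optimize import least_squares
def B2W(p,P):
    P=np.atleast_2d(P).astype(float); c,s=np.cos(p[2]),np.sin(p[2])
    return np.c_[c*P[:,0]-s*P[:,1]+p[0], s*P[:,0]+c*P[:,1]+p[1],P[:,2]]
def W2B(p,P):
    P=np.atleast_2d(P); c,s=np.cos(p[2]),np.sin(p[2]); d=P[:,:2]-p[:2]
    return np.c_[c*d[:,0]+s*d[:,1],-s*d[:,0]+c*d[:,1],P[:,2]]
E
python3 - <<'E'
from fit import *
z=load('wrist0')
M=np.array([[-60,110,0],[-60,110,70],[-60,-110,0],[-122,10,94],[-44,50,110]])/1000.
c=np.array([[675,65],[720,150],[67,131],[362,30],[544,300]])/2.9+[190,250]
f=lambda p:(proj(z,B2W(p,M))-c).ravel()
r=least_squares(f,[.52,-.13,-1.5],loss='soft_l1');p=r.x;print(p,np.degrees(p[2]));print(r.fun.reshape(-1,2).round(2))
f=lambda p:(proj(z,B2W(p,M))-c).ravel()
np.save('p.npy',p)
C=cloud(z)
Bc=W2B(p,C.reshape(-1,3)).reshape(C.shape)
def cl(name,lo,hi):
    m=np.all((Bc>np.array(lo)/1e3)&(Bc<np.array(hi)/1e3),axis=2)
    q=Bc[m]*1e3; print(name,len(q),np.percentile(q,[3,50,97],axis=0).round(1).tolist())
    return q
q=cl('grip',[-130,-10,85],[-85,30,110]); print('slope',np.polyfit(q[:,0],q[:,1],1))
q=cl('bow',[0,-30,112],[45,30,130]); print(np.polyfit(q[:,1],q[:,0],1))
q=cl('bolt',[-60,-60,96],[-30,-5,112]); print(np.polyfit(q[:,1],q[:,0],1))
cl('staple',[-70,35,107],[-20,65,113])
q=cl('stop',[-70,-80,110],[-50,-20,122])
q=cl('bowall',[0,-60,112],[45,60,130])
print(W2B(p,C[[320,350],[246,246]]))
# overlay
im=z['im'].copy()
for P in [[-122,10,94],[-102,10,94],[-64.5,10,94],[-64.5,-47,100],[-44,50,110],[22,0,119],[22,-38,119],[22,38,119],[-60,-110,70],[-60,110,70],[-44,-110,94],[-44,80,94]]:
    u=proj(z,B2W(p,np.array(P)/1e3))[0]; cv2.circle(im,tuple(int(x) for x in u.round()),1,(0,255,0),-1)
cv2.imwrite('pics/ov0.png',cv2.resize(im[250:450,190:460],None,fx=2.9,fy=2.9,interpolation=cv2.INTER_CUBIC))
E
```

```text
[ 0.52347737 -0.15122466 -1.44170942] -82.6038650971346
[[-2.29 -1.85]
 [ 1.03  0.87]
 [-0.37 -0.21]
 [-0.01  0.48]
 [ 0.32 -0.17]]
grip 798 [[-123.3, 3.9, 93.5], [-106.1, 10.1, 98.9], [-86.6, 15.7, 100.8]]
slope [4.66980473e-03 1.04788951e+01]
bow 1050 [[14.5, -28.3, 116.8], [16.9, -0.7, 122.7], [22.9, 28.2, 124.8]]
[2.24568130e-03 1.75266142e+01]
bolt 852 [[-52.0, -56.3, 96.4], [-47.2, -29.9, 99.7], [-40.2, -6.4, 101.4]]
[-2.98349375e-02 -4.78887830e+01]
staple 471 [[-58.9, 44.1, 108.1], [-46.5, 49.7, 109.8], [-33.1, 55.4, 111.0]]
stop 143 [[-65.6, -54.6, 110.5], [-63.3, -50.6, 116.7], [-58.3, -47.3, 118.6]]
bowall 1679 [[14.5, -44.7, 114.0], [16.9, 0.0, 121.9], [22.6, 45.7, 124.8]]
[[-0.07016267 -0.05665913  0.08008486]
 [-0.06467763 -0.05071313  0.1167374 ]]
```

View pics/ov0.png

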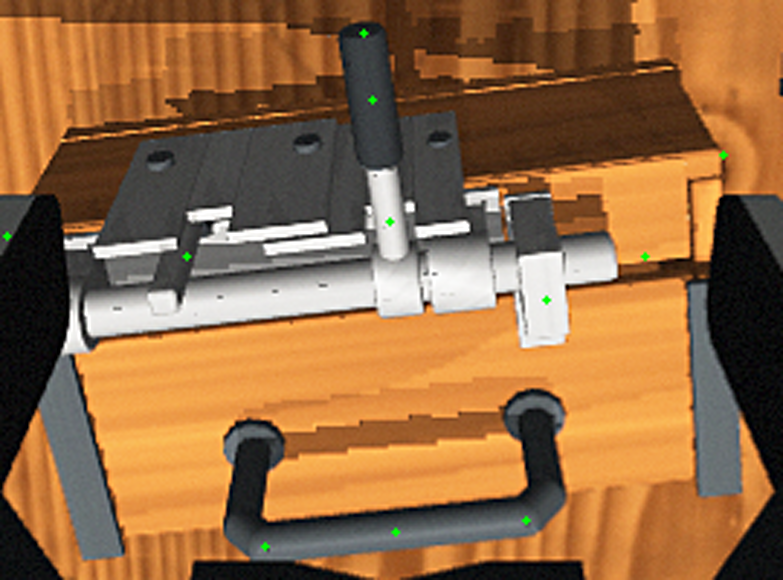

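The overlay agrees with the parts, and the stop measures y -47..-55 in box coordinates. That puts the notch at a slide of about 53 mm. Next I'll work out the approach.

```bash
cat > st.py <<'E'
from fit import *
from scipy.spatial.transform import Rotation as R
p=np.load('p.npy'); s=manip.read_state()
q=s['eef_rot']; Rt=R.from_quat([q[1],q[2],q[3],q[0]])
c,sn=np.cos(p[2]),np.sin(p[2]); X=np.array([c,sn,0]);Y=np.array([-sn,c,0]);Z=np.array([0,0,1.])
Rg=R.from_matrix(np.c_[-X,Y,-Z])
g=s['tcp_pos']+Rt.apply([0,0,.155])
print('t',s['time'],'grasp box mm',(W2B(p,g)[0]*1e3).round(1),'err rot vs down-aligned (tool axes)',(Rt.inv()*Rg).as_rotvec().round(4),'force box',np.round([s['force']@X,s['force']@Y,s['force'][2]],2),'w',round(s['width'],3))
print(np.round(s['joints'],3))
def to(b,Rt=Rt):  # shift in tool axes
    t=B2W(p,np.array(b)/1e3)[0]-g; print('shift to',b,(Rt.inv().apply(t)*1e3).round(1))
E
python3 - <<'E'
from st import *
to([-102,10,150]);to([-102,10,94])
E
```

```text
t 0.15 grasp box mm [-149.8   20.5  248.8] err rot vs down-aligned (tool axes) [-0.0018 -0.0003 -0.1291] force box [ 0.4  -0.39 -0.15] w 1.003
[-0.128  0.049  0.098  1.622 -0.     1.443]
shift to [-102, 10, 150] [-48.8  -4.1  98.8]
shift to [-102, 10, 94] [-48.8  -4.  154.8]
```

jog_arm(
  commands=[
    [[-16,-1.3,33],[0,0,-0.129],1],
    [[-18,-10,33],[0,0,0],1],
    [[-14,0,33],[0,0,0],1],
    [[0,0,0],[0,0,0],1],
    [[0,0,0],[0,0,0],1],
  ],
)

```text
time: 0.78
tcp_pos: [0.5181, -0.0488, 0.3067]
eef_rot: [0.0, 0.66, 0.751, 0.0]
force: [-0.3, 0.4, 0.2]
width: 0.996
```

Run:
```python
from st import *
to([-102,10,94])
grab('wrist','w1')
z=load('w1'); im=z['im'].copy()
for P in [[-122,10,94],[-102,10,94],[-64.5,10,94],[-64.5,-43,100],[-60,-47,118],[-44,50,110],[22,0,119]]:
    u=proj(z,B2W(p,np.array(P)/1e3))[0]; cv2.circle(im,tuple(int(x) for x in u.round()),2,(0,255,0),-1)
cv2.imwrite('pics/w1o.png',im)
```

```text
t 0.775 grasp box mm [-102.3    8.   151.7] err rot vs down-aligned (tool axes) [ 0.0009 -0.0001 -0.    ] force box [-0.39 -0.24  0.16] w 0.996
[-0.223  0.036 -0.108  1.426  0.     1.219]
shift to [-102, 10, 94] [-0.3  1.9 57.7]
```

View pics/w1o.png

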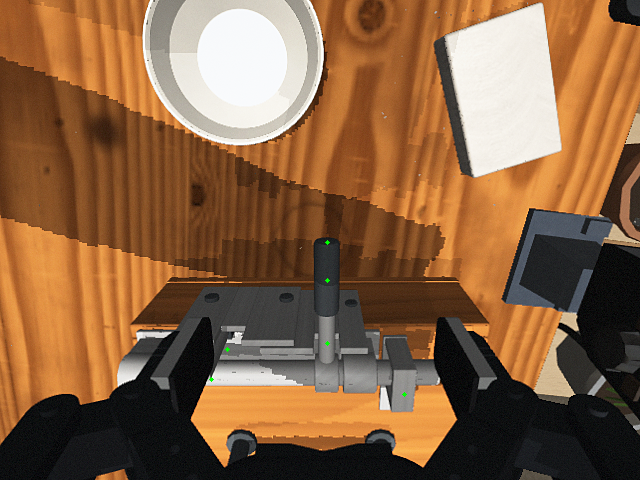

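The fitted points sit on the handle axis (327,280), so I'll descend and grasp.

jog_arm(
  commands=[
    [[-0.3,1.9,20],[0,0,0],0.5],
    [[0,0,20],[0,0,0],0.2],
    [[0,0,18],[0,0,0],0],
    [[0,0,0],[0,0,0],-0.2],
    [[0,0,0],[0,0,0],-0.3],
  ],
)

```text
time: 1.45
tcp_pos: [0.5202, -0.049, 0.2487]
eef_rot: [0.001, 0.66, 0.751, 0.0]
force: [0.3, -1.1, 0.4]
width: 0.348
```

Run:
```python
from st import *
to([-102,10,94])
grab('wrist','w2')
```

```text
t 1.45 grasp box mm [-101.7   10.2   93.7] err rot vs down-aligned (tool axes) [0.0014 0.0005 0.0001] force box [1.09 0.13 0.35] w 0.348
[-0.222  0.064 -0.195  1.31   0.     1.219]
shift to [-102, 10, 94] [ 0.3 -0.2 -0.3]
```

View pics/w2.png

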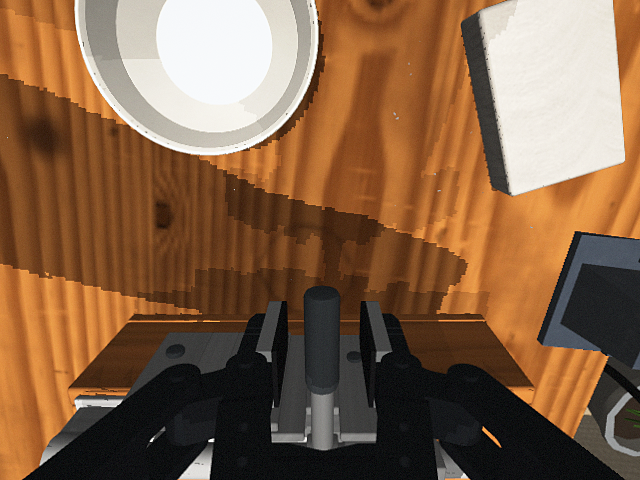

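The sleeve at (322,335) is centred between the pads, so I'll close.

jog_arm(
  commands=[
    [[0,0,0],[0,0,0],-0.7],
    [[0,0,0],[0,0,0],-1],
    [[0,0,0],[0,0,0],-1],
    [[0,0,0],[0,0,0],-1],
  ],
)

```text
time: 2.0
tcp_pos: [0.5199, -0.0492, 0.2488]
eef_rot: [0.0, 0.66, 0.751, 0.0]
force: [-2.7, 0.3, 6.5]
width: 0.132
```

Run:
```python
from st import *
```

```text
t 2.0 grasp box mm [-101.5    9.7   93.8] err rot vs down-aligned (tool axes) [ 0.0007  0.0006 -0.0003] force box [-0.61 -2.6   6.5 ] w 0.132
[-0.223  0.064 -0.195  1.311 -0.     1.219]
```

Gripped at a width of about 11–13 mm. Next I'll swing the handle up about the bolt axis.

jog_arm(
  commands=[
    [[-13.4,0,-4.4],[0,0.085,0],-1],
    [[-13.4,0,-4.4],[0,0.085,0],-1],
    [[-13.4,0,-4.4],[0,0.085,0],-1],
    [[0,0,0],[0,0,0],-1],
  ],
)

```text
time: 2.5
tcp_pos: [0.5252, -0.0901, 0.2573]
eef_rot: [-0.096, 0.655, 0.744, 0.085]
force: [-0.6, 3.3, 2.0]
width: 0.124
```

Run:
```python
from st import *
```

```text
t 2.5 grasp box mm [-99.8   9.6 107.4] err rot vs down-aligned (tool axes) [ 1.000e-04 -2.576e-01 -1.800e-03] force box [-3.36 -0.2   1.98] w 0.124
[-0.357  0.155 -0.09   1.448  0.227  1.073]
```

jog_arm(
  commands=[
    [[-13.4,0,-4.4],[0,0.085,0],-1],
    [[-13.4,0,-4.4],[0,0.085,0],-1],
    [[-13.4,0,-4.4],[0,0.085,0],-1],
    [[-13.4,0,-4.4],[0,0.085,0],-1],
    [[0,0,0],[0,0,0],-1],
  ],
)

```text
time: 3.12
tcp_pos: [0.5323, -0.1451, 0.2531]
eef_rot: [-0.221, 0.631, 0.718, 0.194]
force: [-1.5, 3.8, 2.1]
width: 0.131
```

jog_arm(
  commands=[
    [[-13.4,0,-4.4],[0,0.085,0],-1],
    [[-13.4,0,-4.4],[0,0.085,0],-1],
    [[-13.4,0,-4.4],[0,0.085,0],-1],
    [[0,0,0],[0,0,0],-1],
    [[0,0,0],[0,0,0],-1],
  ],
)

```text
time: 3.75
tcp_pos: [0.5374, -0.1836, 0.2386]
eef_rot: [-0.31, 0.601, 0.685, 0.271]
force: [-0.9, 3.3, 0.7]
width: 0.127
```

Run:
```python
from st import *
print(Rt.inv().apply(Y))
grab('side','s3')
```

```text
t 3.75 grasp box mm [-82.3   9.3 136. ] err rot vs down-aligned (tool axes) [-0.0018 -0.8479  0.0015] force box [-3.4  -0.51  0.7 ] w 0.127
[-0.591  0.544  0.232  1.902  0.597  0.645]
[-5.65092503e-04  9.99997397e-01 -2.21039345e-03]
```

View pics/s3.png

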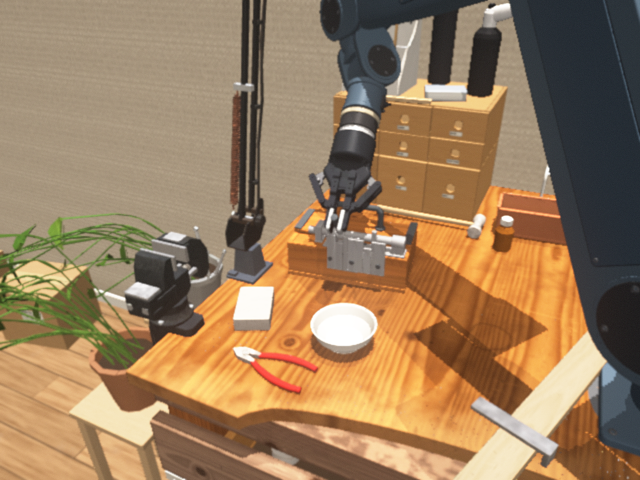

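The handle is up at about 0.85 rad and held in the fingers at (340,215). Next I'll draw the bolt back.

jog_arm(
  commands=[
    [[0,-12,0],[0,0,0],-1],
    [[0,-12,0],[0,0,0],-1],
    [[0,-12,0],[0,0,0],-1],
    [[0,-9,0],[0,0,0],-1],
    [[0,0,0],[0,0,0],-1],
  ],
)

```text
time: 4.42
tcp_pos: [0.4918, -0.1904, 0.2387]
eef_rot: [-0.31, 0.602, 0.684, 0.272]
force: [-1.1, 3.9, -0.4]
width: 0.132
```

Run:
```python
from st import *
grab('side','s4');grab('wrist','w4')
im=load('s4')['im'][150:300,260:460];cv2.imwrite('pics/s4c.png',cv2.resize(im,None,fx=4,fy=4,interpolation=cv2.INTER_CUBIC))
```

```text
t 4.425 grasp box mm [-81.7 -36.5 136.5] err rot vs down-aligned (tool axes) [-0.0009 -0.8505 -0.0012] force box [-4.02 -0.6  -0.44] w 0.132
[-0.644  0.459  0.11   1.894  0.567  0.595]
```

View pics/s4c.png

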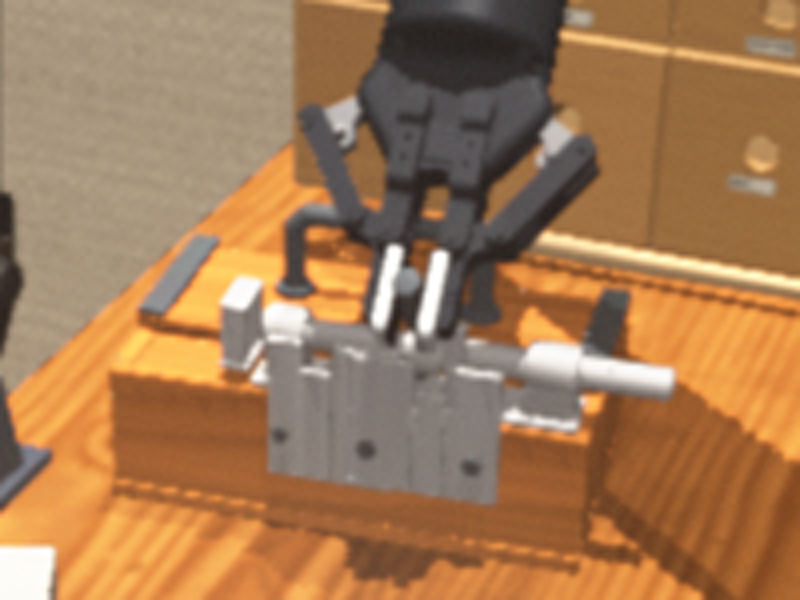

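View pics/w4.png

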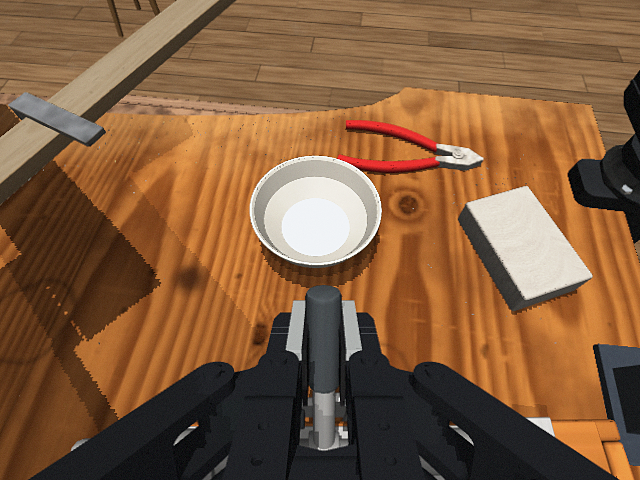

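Slide is 45.8 mm with no contact force. From here I'll creep towards the stop.

jog_arm(
  commands=[
    [[0,-3,0],[0,0,0],-1],
    [[0,-1,0],[0,0,0],-1],
    [[0,0,0],[0,0,0],-1],
  ],
)

```text
time: 4.9
tcp_pos: [0.4889, -0.1908, 0.2388]
eef_rot: [-0.31, 0.601, 0.684, 0.272]
force: [-0.5, 4.0, -1.3]
width: 0.124
```

Run:
```python
from st import *
```

```text
t 4.9 grasp box mm [-81.7 -39.4 136.5] err rot vs down-aligned (tool axes) [ 0.     -0.8501 -0.    ] force box [-4.01 -0.01 -1.25] w 0.124
[-0.648  0.453  0.102  1.893  0.565  0.591]
```

jog_arm(
  commands=[
    [[0,-1,0],[0,0,0],-1],
    [[0,0,0],[0,0,0],-1],
  ],
)

```text
time: 5.15
tcp_pos: [0.4878, -0.1909, 0.2388]
eef_rot: [-0.31, 0.601, 0.684, 0.272]
force: [0.1, 3.0, -0.8]
width: 0.125
```

Run:
```python
from st import *
```

```text
t 5.15 grasp box mm [-81.7 -40.5 136.5] err rot vs down-aligned (tool axes) [-0.000e+00 -8.501e-01 -1.000e-04] force box [-3.    0.46 -0.75] w 0.125
[-0.649  0.451  0.1    1.893  0.565  0.59 ]
```

jog_arm(
  commands=[
    [[0,-1,0],[0,0,0],-1],
    [[0,0,0],[0,0,0],-1],
  ],
)

```text
time: 5.4
tcp_pos: [0.4867, -0.1911, 0.2388]
eef_rot: [-0.31, 0.601, 0.684, 0.272]
force: [-1.2, 3.9, 0.2]
width: 0.124
```

Run:
```python
from st import *
```

```text
t 5.4 grasp box mm [-81.7 -41.6 136.5] err rot vs down-aligned (tool axes) [-1.000e-04 -8.501e-01 -1.000e-04] force box [-3.98 -0.67  0.17] w 0.124
[-0.651  0.449  0.097  1.893  0.564  0.589]
```

jog_arm(
  commands=[
    [[0,-0.7,0],[0,0,0],-1],
    [[0,0,0],[0,0,0],-1],
  ],
)

```text
time: 5.65
tcp_pos: [0.486, -0.1912, 0.2388]
eef_rot: [-0.31, 0.601, 0.684, 0.272]
force: [-0.2, 4.8, -0.6]
width: 0.129
```

Run:
```python
from st import *
```

```text
t 5.65 grasp box mm [-81.7 -42.3 136.5] err rot vs down-aligned (tool axes) [-1.000e-04 -8.501e-01 -1.000e-04] force box [-4.77  0.37 -0.64] w 0.129
[-0.651  0.448  0.095  1.893  0.563  0.588]
```

jog_arm(
  commands=[
    [[0,-0.6,0],[0,0,0],-1],
    [[0,0,0],[0,0,0],-1],
  ],
)

```text
time: 5.9
tcp_pos: [0.4855, -0.1913, 0.2388]
eef_rot: [-0.31, 0.601, 0.684, 0.272]
force: [-0.5, 4.5, -0.4]
width: 0.13
```

Run:
```python
from st import *
```

```text
t 5.9 grasp box mm [-81.6 -42.8 136.5] err rot vs down-aligned (tool axes) [-0.0e+00 -8.5e-01 -1.0e-04] force box [-4.48  0.07 -0.43] w 0.13
[-0.652  0.447  0.094  1.893  0.563  0.587]
```

jog_arm(
  commands=[
    [[0,-0.5,0],[0,0,0],-1],
    [[0,0,0],[0,0,0],-1],
  ],
)

```text
time: 6.15
tcp_pos: [0.4851, -0.1913, 0.2388]
eef_rot: [-0.31, 0.601, 0.684, 0.272]
force: [1.1, 3.8, -0.5]
width: 0.128
```

Run:
```python
from st import *
grab('side','s5')
im=load('s5')['im'][190:280,300:430];cv2.imwrite('pics/s5c.png',cv2.resize(im,None,fx=6,fy=6,interpolation=cv2.INTER_CUBIC))
```

```text
t 6.15 grasp box mm [-81.6 -43.1 136.5] err rot vs down-aligned (tool axes) [ 7.0e-04 -8.5e-01 -1.0e-04] force box [-3.64  1.6  -0.45] w 0.128
[-0.653  0.446  0.093  1.893  0.563  0.587]
```

View pics/s5c.png

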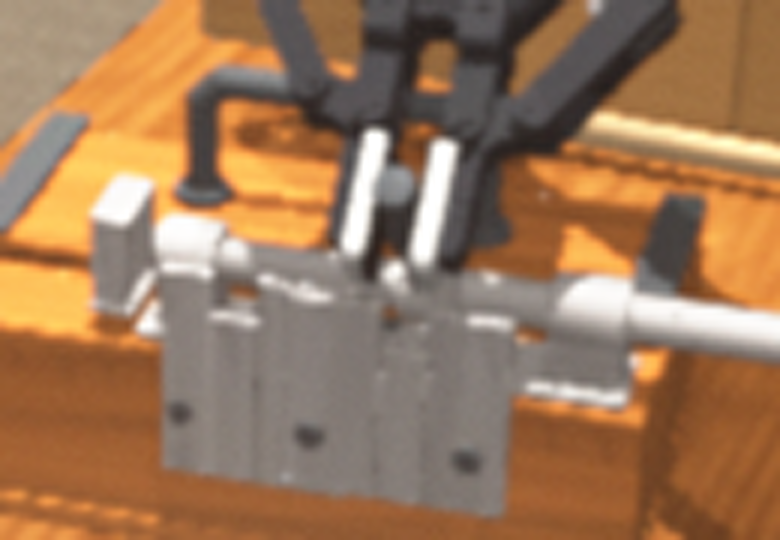

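jog_arm(
  commands=[
    [[0,-0.4,0],[0,0,0],-1],
    [[0,0,0],[0,0,0],-1],
  ],
)

```text
time: 6.45
tcp_pos: [0.4849, -0.1914, 0.2389]
eef_rot: [-0.309, 0.601, 0.684, 0.273]
force: [2.1, 5.8, -1.3]
width: 0.128
```

Run:
```python
from st import *
```

```text
t 6.45 grasp box mm [-81.6 -43.2 136.6] err rot vs down-aligned (tool axes) [ 1.4e-03 -8.5e-01 -1.0e-04] force box [-5.46  2.85 -1.31] w 0.128
[-0.653  0.446  0.092  1.892  0.563  0.586]
```

Contact is clear: the force along y rises to 2.9 N and motion stalls at a slide of about 52.5 mm, which matches the image prediction. Now I'll lower the handle into the notch.

jog_arm(
  commands=[
    [[13,0,5.5],[0,-0.085,0],-1],
    [[13,0,5.5],[0,-0.085,0],-1],
    [[13,0,5.5],[0,-0.085,0],-1],
    [[0,0,0],[0,0,0],-1],
  ],
)

```text
time: 6.95
tcp_pos: [0.4797, -0.152, 0.2545]
eef_rot: [-0.219, 0.63, 0.719, 0.193]
force: [2.7, 1.4, -2.5]
width: 0.127
```

Run:
```python
from st import *
```

```text
t 6.95 grasp box mm [-91.4 -43.4 125.9] err rot vs down-aligned (tool axes) [ 0.0017 -0.592   0.0024] force box [-1.08  2.91 -2.49] w 0.127
[-0.564  0.243 -0.051  1.682  0.444  0.783]
```

jog_arm(
  commands=[
    [[13,0,5.5],[0,-0.085,0],-1],
    [[13,0,5.5],[0,-0.085,0],-1],
    [[0,0,0],[0,0,0],-1],
  ],
)

```text
time: 7.32
tcp_pos: [0.4761, -0.1247, 0.2585]
eef_rot: [-0.158, 0.645, 0.735, 0.14]
force: [1.4, 1.3, -0.4]
width: 0.131
```

Run:
```python
from st import *
```

```text
t 7.325 grasp box mm [-96.3 -43.4 117.3] err rot vs down-aligned (tool axes) [ 0.0012 -0.4248  0.0013] force box [-1.12  1.59 -0.43] w 0.131
[-0.491  0.128 -0.139  1.56   0.343  0.905]
```

It is below the plate-top angle with no upward resistance, so it is in the notch. I'll lower it the rest of the way.

jog_arm(
  commands=[
    [[13,0,5.5],[0,-0.085,0],-1],
    [[13,0,5.5],[0,-0.085,0],-1],
    [[13,0,5.5],[0,-0.085,0],-1],
    [[0,0,0],[0,0,0],-1],
  ],
)

```text
time: 7.82
tcp_pos: [0.4708, -0.0831, 0.2559]
eef_rot: [-0.064, 0.657, 0.749, 0.056]
force: [2.2, 0.0, 0.2]
width: 0.131
```

Run:
```python
from st import *
```

```text
t 7.825 grasp box mm [-100.7  -43.4  103.1] err rot vs down-aligned (tool axes) [ 0.0004 -0.1706  0.0011] force box [0.25 2.16 0.22] w 0.131
[-0.36  -0.009 -0.26   1.4    0.151  1.074]
```

jog_arm(
  commands=[
    [[13,0,5.5],[0,-0.085,0],-1],
    [[13,0,5.5],[0,-0.085,0],-1],
    [[0,0,0],[0,0,0],-1],
  ],
)

```text
time: 8.2
tcp_pos: [0.4675, -0.0563, 0.2489]
eef_rot: [-0.0, 0.66, 0.751, 0.0]
force: [0.2, 0.4, 3.8]
width: 0.128
```

Run:
```python
from st import *
grab('side','s6');grab('wrist','w6')
im=load('s6')['im'][190:280,300:430];cv2.imwrite('pics/s6c.png',cv2.resize(im,None,fx=6,fy=6,interpolation=cv2.INTER_CUBIC))
```

```text
t 8.2 grasp box mm [-101.4  -43.2   93.9] err rot vs down-aligned (tool axes) [ 0.0002 -0.0005  0.0006] force box [-0.41  0.27  3.81] w 0.128
[-2.630e-01 -6.900e-02 -3.280e-01  1.312e+00  1.000e-03  1.178e+00]
```

View pics/s6c.png

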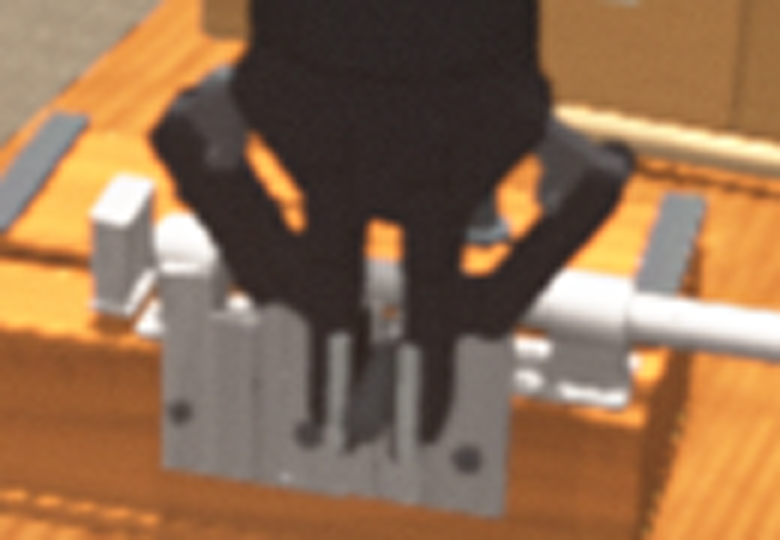

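View pics/w6.png

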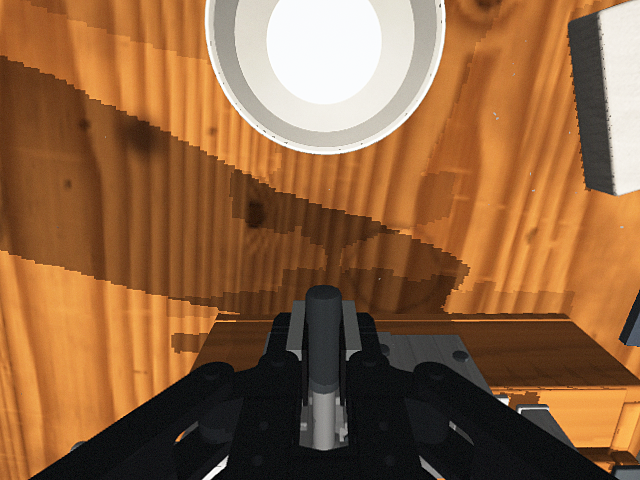

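The handle lies level at (320,340) and the grasp z is 94. I'll release, rise and check.

jog_arm(
  commands=[
    [[0,0,0],[0,0,0],-0.4],
    [[0,0,0],[0,0,0],0],
    [[0,0,-15],[0,0,0],0],
    [[0,0,-40],[0,0,0],0],
    [[0,0,-40],[0,0,0],0],
  ],
)

```text
time: 8.93
tcp_pos: [0.4668, -0.0559, 0.3444]
eef_rot: [-0.0, 0.66, 0.751, -0.0]
force: [1.2, 0.1, -0.3]
width: 0.503
```

jog_arm(
  commands=[
    [[-15,0,0],[0,0,0],-0.5],
    [[0,0,0],[0,0,0],-1],
  ],
)

```text
time: 9.18
tcp_pos: [0.4691, -0.0715, 0.3433]
eef_rot: [0.0, 0.661, 0.751, 0.0]
force: [-0.2, -0.2, 0.1]
width: 0.083
```

Run:
```python
from st import *
to([-2,0,200]);to([-2,0,106])
grab('wrist','w7')
z=load('w7'); Bc=W2B(p,cloud(z).reshape(-1,3)).reshape(480,640,3)*1e3
m=np.all((Bc>[-125,-80,60])&(Bc<[-85,30,115]),axis=2); print(np.percentile(Bc[m],[3,50,97],axis=0).round(1))
m=np.all((Bc>[-70,-80,110])&(Bc<[-50,-20,122]),axis=2); print('stop',m.sum(),np.percentile(Bc[m],[3,50,97],axis=0).round(1) if m.sum() else '')
```

```text
t 9.175 grasp box mm [-86.  -43.6 188.3] err rot vs down-aligned (tool axes) [ 0.0005  0.0003 -0.0015] force box [ 0.13 -0.25  0.09] w 0.083
[-0.293 -0.089 -0.158  1.502 -0.     1.151]
shift to [-2, 0, 200] [-84.   43.8 -11.6]
shift to [-2, 0, 106] [-83.9  43.7  82.4]
[[-123.   -49.2   93.6]
 [-105.7  -43.2   98.9]
 [ -86.5  -36.9  100.7]]
stop 46 [[-65.7 -54.8 110.3]
 [-65.1 -49.9 112.4]
 [-60.1 -47.8 116.9]]
```

View pics/w7.png

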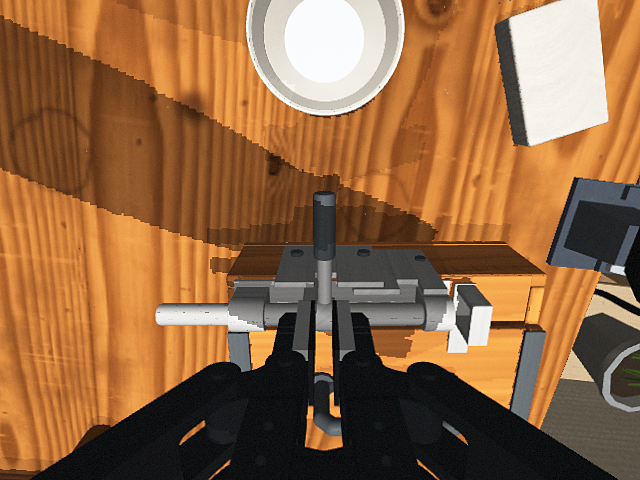

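The handle is down in the rear notch (sleeve top z about 99 as at the start, y -43.2) and the stop has not moved. Next is the lid: closed fingers go just in front of the bow bar.

jog_arm(
  commands=[
    [[-40,22,0],[0,0,0],-1],
    [[-40,21.7,0],[0,0,0],-1],
    [[0,0,0],[0,0,0],-1],
    [[0,0,30],[0,0,0],-1],
    [[0,0,0],[0,0,0],-1],
  ],
)

```text
time: 9.85
tcp_pos: [0.5208, -0.1432, 0.3092]
eef_rot: [-0.004, 0.66, 0.751, -0.001]
force: [-1.4, 1.5, 0.1]
width: -0.0
```

Run:
```python
from st import *
to([-6,0,111])
grab('side','s8')
im=load('s8')['im'][150:300,260:460];cv2.imwrite('pics/s8c.png',cv2.resize(im,None,fx=4,fy=4,interpolation=cv2.INTER_CUBIC))
```

```text
t 9.85 grasp box mm [ -9.1  -2.8 154.2] err rot vs down-aligned (tool axes) [-0.0074 -0.0048  0.0003] force box [-1.7  -1.22  0.13] w -0.0
[-0.393  0.092 -0.043  1.444  0.     1.049]
shift to [-6, 0, 111] [-3.3  3.1 43.2]
```

View pics/s8c.png

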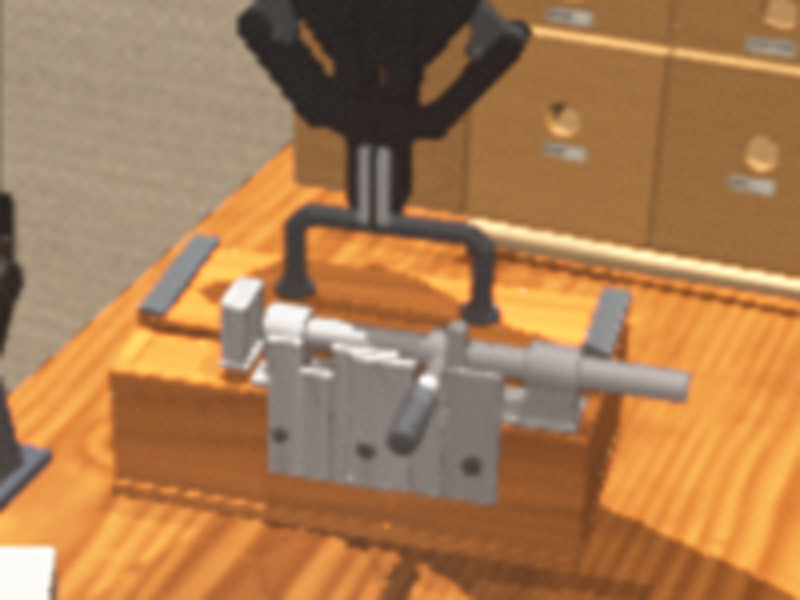

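The side view shows the handle down at (415,410) and the fingers clear in front of the bow. I'll descend.

jog_arm(
  commands=[
    [[0,0,14],[0,0,0],-1],
    [[0,0,15],[0,0,0],-1],
    [[0,0,14],[0,0,0],-1],
    [[0,0,0],[0,0,0],-1],
  ],
)

```text
time: 10.4
tcp_pos: [0.5218, -0.1441, 0.2679]
eef_rot: [-0.002, 0.66, 0.751, -0.001]
force: [0.5, 0.3, 0.8]
width: 0.001
```

Run:
```python
from st import *
to([5,0,111])
```

```text
t 10.4 grasp box mm [ -7.6  -1.3 112.9] err rot vs down-aligned (tool axes) [-0.0034 -0.0019 -0.0001] force box [-0.26  0.49  0.85] w 0.001
[-0.393  0.106 -0.111  1.357 -0.     1.048]
shift to [5, 0, 111] [-12.6   1.3   1.8]
```

jog_arm(
  commands=[
    [[-9,1,0],[0,0,0],-1],
    [[-12,0,0],[0,0,0],-1],
    [[-12,0,0],[0,0,0],-1],
    [[-12,0,0],[0,0,0],-1],
    [[0,0,0],[0,0,0],-1],
  ],
)

```text
time: 11.02
tcp_pos: [0.5296, -0.1906, 0.2703]
eef_rot: [0.001, 0.661, 0.751, -0.001]
force: [-0.4, -0.4, 0.1]
width: 0.001
```

Run:
```python
from st import *
grab('scene','c9'); grab('side','s9')
a=load('c9')['im'][200:360,260:480]; b=load('s9')['im'][150:300,260:460]
cv2.imwrite('pics/c9c.png',np.hstack([cv2.resize(a,(400,300)),cv2.resize(b,(400,300))]))
```

```text
t 11.025 grasp box mm [ 40.2   1.1 115.3] err rot vs down-aligned (tool axes) [ 0.0003  0.0023 -0.002 ] force box [ 0.36 -0.4   0.06] w 0.001
[-0.464  0.157 -0.05   1.362 -0.002  0.98 ]
```

View pics/c9c.png

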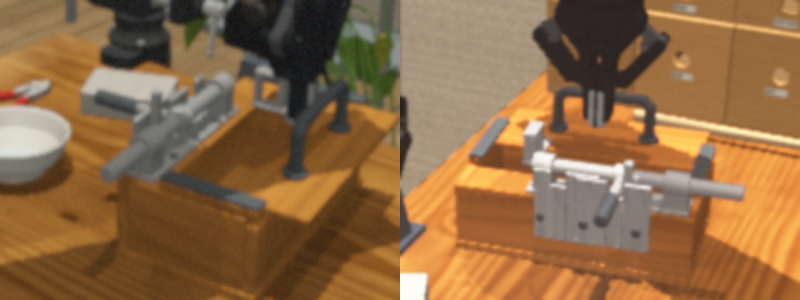

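The lid is sliding with the bow and the staple has moved with it. I'll keep pushing.

jog_arm(
  commands=[
    [[-9,0,1],[0,0,0],-1],
    [[-9,0,1],[0,0,0],-1],
    [[-9,0,1],[0,0,0],-1],
    [[-6,0,0],[0,0,0],-1],
    [[0,0,0],[0,0,0],-1],
  ],
)

```text
time: 11.75
tcp_pos: [0.5337, -0.2226, 0.2668]
eef_rot: [0.0, 0.66, 0.751, -0.001]
force: [-0.5, 0.1, 0.0]
width: -0.003
```

Run:
```python
from st import *
```

```text
t 11.75 grasp box mm [ 72.3   0.9 111.8] err rot vs down-aligned (tool axes) [-0.0004  0.0013 -0.0011] force box [-0.13 -0.44  0.  ] w -0.003
[-5.110e-01  1.990e-01 -1.000e-02  1.361e+00 -1.000e-03  9.320e-01]
```

jog_arm(
  commands=[
    [[-3,0,0],[0,0,0],-1],
    [[-2,0,0],[0,0,0],-1],
    [[0,0,0],[0,0,0],-1],
  ],
)

```text
time: 12.12
tcp_pos: [0.5341, -0.2266, 0.2668]
eef_rot: [-0.0, 0.66, 0.751, -0.0]
force: [-1.2, 0.9, -0.4]
width: 0.002
```

Run:
```python
from st import *
```

```text
t 12.125 grasp box mm [ 76.1   0.8 111.8] err rot vs down-aligned (tool axes) [-0.0006 -0.0001 -0.0001] force box [-1.08 -1.1  -0.43] w 0.002
[-0.517  0.204 -0.004  1.363 -0.     0.925]
```

jog_arm(
  commands=[
    [[-2,0,0],[0,0,0],-1],
    [[-2,0,0],[0,0,0],-1],
    [[0,0,0],[0,0,0],-1],
  ],
)

```text
time: 12.5
tcp_pos: [0.5345, -0.2297, 0.2667]
eef_rot: [-0.001, 0.66, 0.751, 0.001]
force: [-1.2, 5.4, 1.5]
width: 0.002
```

Run:
```python
from st import *
```

```text
t 12.5 grasp box mm [ 78.8   0.8 111.7] err rot vs down-aligned (tool axes) [-0.0005 -0.0032  0.0006] force box [-5.48 -0.5   1.46] w 0.002
[-0.522  0.209  0.002  1.366  0.002  0.919]
```

jog_arm(
  commands=[
    [[-2,0,0],[0,0,0],-1],
    [[0,0,0],[0,0,0],-1],
  ],
)

```text
time: 12.75
tcp_pos: [0.5346, -0.2304, 0.2667]
eef_rot: [-0.003, 0.659, 0.752, 0.002]
force: [-2.1, 9.2, 2.9]
width: 0.003
```

Run:
```python
from st import *
```

```text
t 12.75 grasp box mm [ 78.9   0.8 111.7] err rot vs down-aligned (tool axes) [-0.0005 -0.007   0.0015] force box [-9.4  -0.93  2.88] w 0.003
[-0.523  0.212  0.005  1.369  0.005  0.917]
```

The force rises to 9 N with motion stalled, so the lid is at its end stop. I'll back off and rise.

jog_arm(
  commands=[
    [[10,0,0],[0,0,0],-1],
    [[10,0,0],[0,0,0],-1],
    [[0,0,-40],[0,0,0],-1],
    [[0,0,-50],[0,0,0],-1],
    [[0,0,0],[0,0,0],-1],
  ],
)

```text
time: 13.38
tcp_pos: [0.5337, -0.2133, 0.3632]
eef_rot: [0.006, 0.66, 0.751, 0.001]
force: [0.1, -0.4, 0.4]
width: -0.0
```

Run:
```python
from st import *
grab('wrist','w10'); grab('side','s10')
z=load('w10'); Bc=W2B(p,cloud(z).reshape(-1,3)).reshape(480,640,3)*1e3
def cl(n,lo,hi):
    m=np.all((Bc>lo)&(Bc<hi),axis=2); print(n,m.sum(),np.percentile(Bc[m],[3,50,97],axis=0).round(1).tolist() if m.sum() else '')
cl('grip',[-125,-80,60],[-85,30,115]); cl('staple',[0,30,100],[60,65,113]); cl('bow',[80,-50,114],[120,50,128])
a=load('w10')['im']; b=load('s10')['im']
cv2.imwrite('pics/f.png',np.hstack([cv2.resize(a,(400,300)),cv2.resize(b,(400,300))]))
```

```text
t 13.375 grasp box mm [ 64.1   3.6 208.2] err rot vs down-aligned (tool axes) [ 0.0092  0.0077 -0.0001] force box [0.44 0.05 0.45] w -0.0
[-4.970e-01  1.640e-01  1.430e-01  1.537e+00 -1.000e-03  9.450e-01]
grip 0 
staple 1055 [[16.0, 43.9, 102.2], [28.1, 49.2, 109.5], [41.7, 55.4, 110.8]]
bow 2352 [[90.0, -45.0, 115.4], [92.8, -7.3, 122.5], [99.1, 45.1, 124.7]]
```

View pics/f.png

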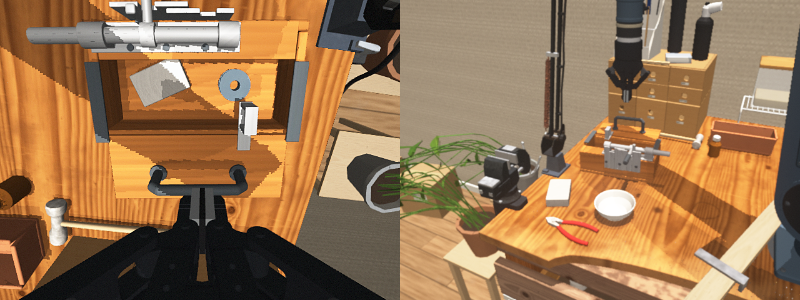

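The wrist view shows the lid open, with the staple shifted by about 75 mm. I'll check the handle in the side camera, then hand in.

Run:
```python
from st import *
for t in('s6','s8','s10'):
    z=load(t); Bc=W2B(p,cloud(z).reshape(-1,3)).reshape(480,640,3)*1e3
    m=np.all((Bc>[-130,-80,60])&(Bc<[-85,30,150]),axis=2); print(t,m.sum(),np.percentile(Bc[m],[3,50,97],axis=0).round(1).tolist())
b=load('s10')['im'][190:280,300:430]; a=load('s8')['im'][190:280,300:430]
cv2.imwrite('pics/f2.png',np.hstack([cv2.resize(a,(400,280)),cv2.resize(b,(400,280))]))
A=load('side0')['im'];d=cv2.absdiff(A,load('s10')['im']).max(2)
print('bystander diff',(d[290:400,225:385]>60).sum())
```

```text
t 13.475 grasp box mm [ 62.6   1.5 203. ] err rot vs down-aligned (tool axes) [ 0.002   0.0022 -0.0001] force box [ 0.46 -1.23 -0.4 ] w 0.002
[-4.970e-01  1.670e-01  1.360e-01  1.536e+00 -1.000e-03  9.450e-01]
s6 1214 [[-123.2, -75.8, 83.3], [-112.2, -38.5, 124.0], [-92.7, -1.3, 148.7]]
s8 135 [[-125.2, -50.4, 88.6], [-112.4, -45.8, 97.5], [-88.8, -39.3, 100.5]]
s10 137 [[-126.0, -50.4, 89.5], [-111.5, -45.6, 97.4], [-87.5, -39.0, 100.0]]
bystander diff 1305
```

View pics/f2.png

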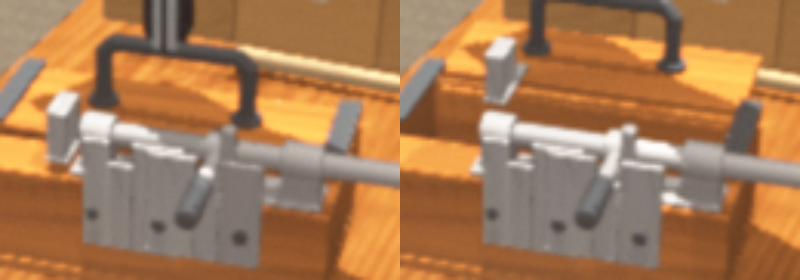

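Run:
```python
from bench import manip
print(manip.job_done())
```

```text
the job is handed in; nothing more can be done
None
```

The box is open: the bolt is drawn with its handle down in the rear notch, and the lid is slid to its end stop. I handed the job in at about 13.5 s; no verdict was reported.

**Bolt:** I gripped the handle sleeve and swung it up to about 0.85 rad. I drew the bolt about 52.5 mm, until it touched the stop at about 3 N. I then laid the handle level and let go. The stop did not shift, and the handle still measured level (sleeve top z about 100 mm, y about -43 to -46 mm) after the lid was open.

**Lid:** I pushed the bow pull with closed fingers until motion stalled at about 9 N, then backed off and rose clear. The staple had moved about 75 mm.

**Bystanders:** The bowl, block and pliers look unmoved in the side picture, and the arm never went near them. A plain picture difference did flag 1305 changed pixels in that area. I put that down to the arm's shadow and did not measure their positions separately.

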